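# Clear the inspection plate, load the jars and press their caps home

### The job

Sweep all the trimming chips off the steel inspection plate into the chip tray along its edge with the scraper block, never with the fingers, and then lay the scraper flat on its small mat again. After that, stand every jar from the large mat upright on the cleared plate and press each cap down until it is fully home. Leave the calliper, ring gauge and sample tube where they are.

Things in the scene. Friction and masses are not known exactly. Their poses are not given: they have to be found in the camera images.
- plate: Fixed steel plate, 216 x 240 x 40 mm. Origin: centre of its underside, on the bench. Dark fences 8 mm thick, 12 mm high on its two x edges leave a flat 200 mm wide in x, open at both y edges (y = +-120 mm). Chip tray fixed to its -y edge: 90 mm wide (plate y -210 to -120 mm), as long as the plate is wide, rim 6 mm below the plate's face, so a block can sweep out over it.
- plate_top (a point): Centre of the plate's flat top face, 40 mm above the bench; axes as the plate's.
- tray_floor (a point): Centre of the chip tray's inner floor (4 mm above the bench, inner width 86 mm in y, 208 mm in x); axes as the plate's.
- jar_mat: Fixed thin black rubber mat, 220 x 180 x 4 mm, the larger of the two mats, on which the incoming jars stand; it lies to the left or to the right of the plate. Origin: centre of its underside.
- scraper_mat: Fixed thin black rubber mat, 180 x 120 x 4 mm, the smaller mat, on which the scraper lies; on the other side of the plate from the jars. Origin: centre of its underside; x along its 180 mm length.
- scraper: Loose grey scraper block, 120 g: a flat base 110 x 44 x 20 mm (x, y, z) with a black grip rib 60 mm long, 18 mm thick and 28 mm high on top, along x (rib from 20 to 48 mm above the underside). Origin: centre of the underside; z up. Grip the rib across its 18 mm (along y).
- jar1: Loose cream plastic jar with its push-on cap, about 140 g; round body 48 mm across and 46 mm high, white round cap 42 mm across and 12 mm high above it. With the cap home the jar is 58 mm high; raised, up to 66 mm. Best gripped round the body just under its shoulder (35 to 45 mm up): lower, the gripper may hit the cap. Origin: centre of the underside; z up. May be absent.
- cap1 (a joint): How far the cap of jar1 has been pressed down (m): 0 = standing 8 mm proud of home, 0.008 = fully home against the hard stop. The cap cannot come off; it slides straight down the jar with a friction of about 9 N and stays where it is left. It starts 6 to 8 mm proud.
- jar2: Loose cream plastic jar with its push-on cap, about 140 g; round body 48 mm across and 46 mm high, white round cap 42 mm across and 12 mm high above it. With the cap home the jar is 58 mm high; raised, up to 66 mm. Best gripped round the body just under its shoulder (35 to 45 mm up): lower, the gripper may hit the cap. Origin: centre of the underside; z up. May be absent.
- cap2 (a joint): How far the cap of jar2 has been pressed down (m): 0 = standing 8 mm proud of home, 0.008 = fully home against the hard stop. The cap cannot come off; it slides straight down the jar with a friction of about 9 N and stays where it is left. It starts 6 to 8 mm proud.
- jar3: Loose cream plastic jar with its push-on cap, about 140 g; round body 48 mm across and 46 mm high, white round cap 42 mm across and 12 mm high above it. With the cap home the jar is 58 mm high; raised, up to 66 mm. Best gripped round the body just under its shoulder (35 to 45 mm up): lower, the gripper may hit the cap. Origin: centre of the underside; z up. May be absent.
- cap3 (a joint): How far the cap of jar3 has been pressed down (m): 0 = standing 8 mm proud of home, 0.008 = fully home against the hard stop. The cap cannot come off; it slides straight down the jar with a friction of about 9 N and stays where it is left. It starts 6 to 8 mm proud.
- jar4: Loose cream plastic jar with its push-on cap, about 140 g; round body 48 mm across and 46 mm high, white round cap 42 mm across and 12 mm high above it. With the cap home the jar is 58 mm high; raised, up to 66 mm. Best gripped round the body just under its shoulder (35 to 45 mm up): lower, the gripper may hit the cap. Origin: centre of the underside; z up. May be absent.
- cap4 (a joint): How far the cap of jar4 has been pressed down (m): 0 = standing 8 mm proud of home, 0.008 = fully home against the hard stop. The cap cannot come off; it slides straight down the jar with a friction of about 9 N and stays where it is left. It starts 6 to 8 mm proud.
- chip1: Loose cream plastic trimming chip, 18 x 10 mm and 6 mm thick with a small side stub (18 x 17 mm overall), 10 g, lying on the plate. Origin: centre of its underside. May be absent.
- chip2: Loose cream plastic trimming chip, 18 x 10 mm and 6 mm thick with a small side stub (18 x 17 mm overall), 10 g, lying on the plate. Origin: centre of its underside. May be absent.
- chip3: Loose cream plastic trimming chip, 18 x 10 mm and 6 mm thick with a small side stub (18 x 17 mm overall), 10 g, lying on the plate. Origin: centre of its underside. May be absent.
- chip4: Loose cream plastic trimming chip, 18 x 10 mm and 6 mm thick with a small side stub (18 x 17 mm overall), 10 g, lying on the plate. Origin: centre of its underside. May be absent.
- chip5: Loose cream plastic trimming chip, 18 x 10 mm and 6 mm thick with a small side stub (18 x 17 mm overall), 10 g, lying on the plate. Origin: centre of its underside. May be absent.
- chip6: Loose cream plastic trimming chip, 18 x 10 mm and 6 mm thick with a small side stub (18 x 17 mm overall), 10 g, lying on the plate. Origin: centre of its underside. May be absent.
- caliper: Bystander: calliper lying on the bench beyond the plate, 210 mm long along its y, jaws 60 mm to its +x, 14 mm thick. Origin: middle of the underside of its beam.
- ring_gauge: Bystander: steel ring gauge, 70 mm across, 20 mm high, lying flat. Origin: centre of its underside.
- tube: Bystander: cream sample tube standing on its cap, 48 mm across, 140 mm high. Origin: centre of its underside.
Things that resemble listed ones, but are neither listed nor needed, are in the scene too. Leave any green look-alike of the jar3 alone. Leave any green or pink look-alike of the scraper_mat alone.

How it is judged:
By the outcome, as a careful person would: the job done as asked, in the order asked, and still so for the second after the job is handed in, with the robot touching nothing.
Of jar1, jar2, jar3, jar4 only 3 to 4 are there at a start; the rules pass over those that are not, and their reading is None.
Of chip1, chip2, chip3, chip4, chip5, chip6 only 3 to 6 are there at a start; the rules pass over those that are not, and their reading is None.
At some moment in a run one of scraper, jar1, jar2, jar3, jar4 may be knocked a few centimetres aside while the robot is not near it.
Once in a run the grip may slacken for a moment while it holds something.
It also fails if it takes over 210 s, if anything falls off the work surface, if the arm or the gripper's body presses on something with over 40 N, if the wrist force passes 120 N, or if a joint passes its speed limit or range.

### The arm

A 6-joint arm with a two-finger parallel gripper is mounted at the origin on the work surface. World frame = base frame: x ahead of the robot, y to its left, z up, the work surface at z = 0. Lengths are in m, angles in degrees, forces in N, time in s.
With the tool pointing down it reaches from about 0.325 to 0.775 m from the base axis. Payload 5.5 kg.
Tool frame: the origin (TCP) lies at the centre of the arm's flange, where the gripper is bolted on; the fingertips stand 182 mm ahead of it and the grasp point (between the pads) lies 163 mm ahead of it; z points along the fingers, y is the line along which they close (so a half turn about z gives the same grasp; the last joint's range is limited). The gripper opens to 88 mm and grips with 3 to 60 N. Pads are 20 mm wide; open, the fingers measure 115 mm over their backs; the gripper's body (75 mm by 178 mm) begins 61 mm behind the grasp point.
Start: joints at [66.079, 5.22, 70.514, -0, 104.267, -3.249], TCP at [0.212, 0.561, 0.405] pointing down, gripper open.
Joint ranges: [-164.24, 164.24], [-49.07, 125.15], [9.68, 141.18], [-86.29, 266.29], [3.28, 154.24], [-151.56, 151.56]. Speed limits (degrees/s): [147.25, 147.25, 172.46, 180, 180, 180].

### API

Orientations are given as [roll, pitch, yaw] about the fixed x, y, z axes, in that order (R = Rz(yaw) Ry(pitch) Rx(roll)).
In Python, from station import r gives the robot as it stands. The module is installed in compiled form; this text tells all that it offers. Calls block until the motion is done:
- r.reach(position, orientation): joint-space move of the TCP to a pose.
- r.servo_line(position, rotation=None, speed=0.15): straight line of the TCP; rotation=None keeps the orientation; speed is the mean speed in m/s.
- r.move_joints(angles): joint-space move.
- r.let_go() and r.grab(squeeze=None): open the fingers fully, or close them until they stop; squeeze is the grip in N (None keeps the last).
- r.wait(seconds).
- r.inverse_kinematics(position, orientation): joint angles nearest the present ones, or None.
- r.sense(): the state.
- r.snapshot(name): name is "scene" or "side" or "wrist"; returns a dict with "frame" (420x560x3 uint8, red, green, blue), "fx", "fy", "cx", "cy" (pixels), "dist_coeffs" ([k1, k2, p1, p2, k3] as OpenCV has them; the pictures are not rectified), "R" (3x3) and "t" (3): a world point X has camera coordinates R X + t. Camera axes: x right, y down, z forward; pixel columns grow to the right and rows downward; lengths in m; the calibration is good to about 2 mm. A picture is of the moment at which its call begins. There is no depth.
A pose or a line that the arm cannot do raises r.IKError and nothing moves.
- r.hand_in(): hands the job in; it is judged then, once.
The state is a dict: "clock": time; "joints": joint angles; "joint_vel": joint speeds; "joint_torque": joint torques, N m; "tcp_pos": TCP position; "orientation": TCP orientation; "contact_force": force on the tool from outside, world axes, zero at the start; "torque": the same for the moment, N m; "opening": finger opening in m; "gripper_force": force on a finger pad.
Only numpy, scipy, OpenCV 4.12 (cv2) and the standard library are available. Lean on these libraries where they do the work, as an engineer would, in place of code of your own. Each camera call takes 0.05 s, during which the arm holds its last target. There are 200 camera calls.

## Working session

There is one attempt and no reset: what is moved stays moved. The work goes in short steps, each a Python script; the robot and the scene stay as the last script left them, time stands still between calls to the robot, and variables do not carry over. Pictures are saved under pics/ and viewed, at most 14 in all, crops included, and the job is handed in when it is done.

```bash
mkdir -p pics; ls; cat > h.py <<'E'
import numpy as np, cv2
from station import r
def snap(name,fn=None):
    s=r.snapshot(name)
    if fn: cv2.imwrite('pics/'+fn,s['frame'][:,:,::-1])
    return s
def K(s): return np.array([[s['fx'],0,s['cx']],[0,s['fy'],s['cy']],[0,0,1.]]),np.array(s['dist_coeffs'],float)
def ray(s,uv):
    k,d=K(s); uv=np.array(uv,float).reshape(-1,1,2)
    p=cv2.undistortPoints(uv,k,d)[:,0]
    R=np.array(s['R']);t=np.array(s['t'])
    dirs=np.c_[p,np.ones(len(p))]@R
    return -R.T@t,dirs
def onz(s,uv,z):
    o,d=ray(s,uv); return o+d*((z-o[2])/d[:,2])[:,None]
def proj(s,X):
    k,d=K(s); R=np.array(s['R']);t=np.array(s['t'],float)
    return cv2.projectPoints(np.array(X,float).reshape(-1,1,3),cv2.Rodrigues(R)[0],t,k,d)[0][:,0]
E
python3 - <<'E'
from h import *
st=r.sense();print({k:np.round(v,3) for k,v in st.items()})
for n in('scene','side','wrist'):
    s=snap(n,n+'1.png');print(n,np.round(s['fx'],1),np.round(-np.array(s['R']).T@np.array(s['t']),3),np.round(np.array(s['R'])[2],2))
E
```

```text
pics
{'clock': np.float64(0.0), 'joints': array([ 6.60790e+01,  5.26400e+00,  7.05810e+01, -3.00000e-03,
        1.04266e+02, -3.24800e+00]), 'joint_vel': array([-0.04 ,  0.086,  0.068,  0.014, -0.072,  0.04 ]), 'joint_torque': array([ 3.0000e-03, -4.4645e+01, -4.0645e+01,  7.0000e-02,  2.9000e-02,
       -0.0000e+00]), 'tcp_pos': array([0.212, 0.561, 0.404]), 'orientation': array([-1.79889e+02, -3.00000e-03,  1.59327e+02]), 'contact_force': array([ 0.182, -0.914, -0.426]), 'torque': array([-0.005,  0.022, -0.031]), 'gripper_force': np.float64(0.0), 'opening': np.float64(0.088)}
scene 457.0 [1.073 0.514 1.072] [-0.42 -0.44 -0.8 ]
side 541.6 [-0.198 -1.111  1.177] [ 0.44  0.63 -0.63]
wrist 313.8 [0.147 0.587 0.385] [ 0.24 -0.09 -0.97]
```

View pics/scene1.png

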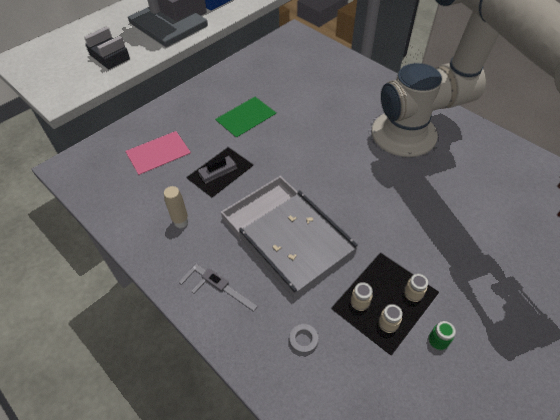

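View pics/side1.png

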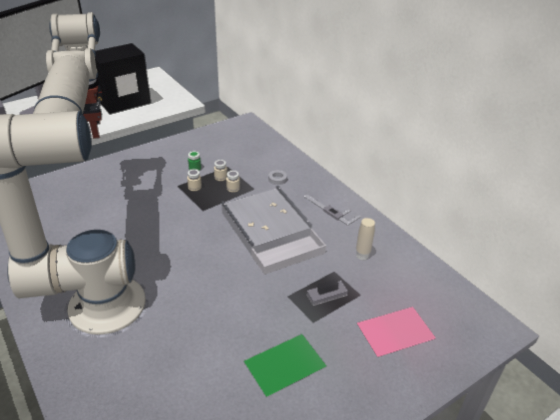

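The scene view shows three cream jars on the large mat at (362,296), (391,318) and (417,287), with a green decoy at (442,335). Chips lie on the plate at about (292,218), (309,220), (277,247) and (292,257). The tray is at the plate's upper-left edge, and the scraper is on the black mat at (217,168).

```bash
python3 - <<'E'
from h import *
s=snap('scene')
print('chips',onz(s,[(292,218),(309,220),(277,247),(292,257)],.043).round(3))
print('jars',onz(s,[(364,290),(393,312),(419,281)],.062).round(3))
print('scraper rib',onz(s,[(216,164)],.045).round(3), 'tray corners', onz(s,[(222,213),(285,180)],.034).round(3),'platecorners', onz(s,[(354,243),(298,287)],.04).round(3))
pc=onz(s,[(290,235)],.04)[0]; print(pc)
E
```

```text
chips [[ 0.532 -0.002  0.043]
 [ 0.504  0.036  0.043]
 [ 0.628  0.035  0.043]
 [ 0.622  0.085  0.043]]
jars [[0.575 0.283 0.062]
 [0.572 0.367 0.062]
 [0.461 0.363 0.062]]
scraper rib [[ 0.549 -0.309  0.045]] tray corners [[ 0.653 -0.161  0.034]
 [ 0.441 -0.12   0.034]] platecorners [[0.474 0.172 0.04 ]
 [0.673 0.155 0.04 ]]
[0.57513429 0.03185335 0.04      ]
```

```bash
python3 - <<'E'
from h import *
import pickle
for n,(x,y) in dict(jars=(.54,.30),plate=(.57,.0),scr=(.55,-.29)).items():
    r.reach([x,y,.42],[180,0,180]); r.wait(.2)
    s=snap('wrist','w_%s.png'%n); pickle.dump(s,open('w_%s.pkl'%n,'wb'))
print(r.sense()['clock'])
a=[cv2.imread('pics/w_%s.png'%n) for n in('jars','plate','scr')]
cv2.imwrite('pics/m1.png',a[1]);cv2.imwrite('pics/m2.png',np.hstack([cv2.resize(a[0],(400,300)),cv2.resize(a[2],(400,300))]))
E
```

```text
4.775
```

View pics/m1.png

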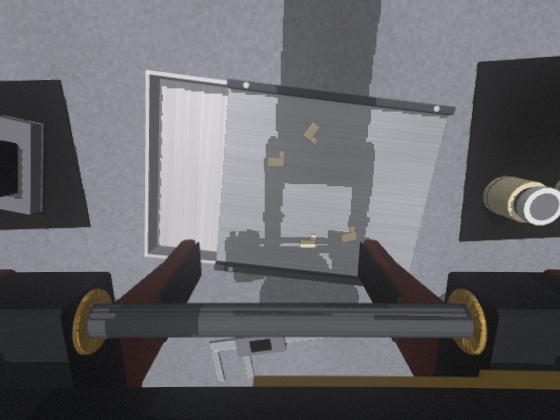

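View pics/m2.png

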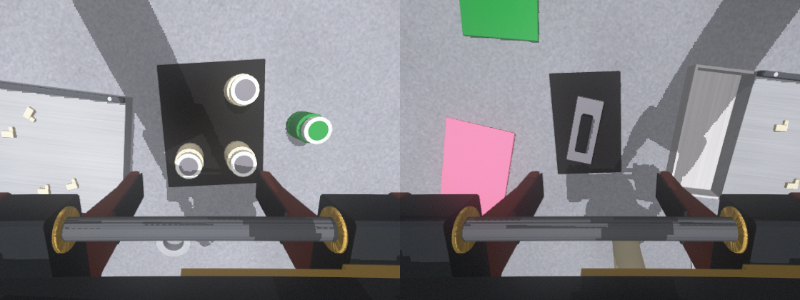

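The wrist view shows the plate with the tray on its left and four chips at (313,131), (276,160), (308,242) and (349,236). The jars and scraper are visible in the other two views, with the scraper rotated about 10° on its mat.

```bash
cat >> h.py <<'E'
def rigid(P,Q):
    P=np.array(P);Q=np.array(Q);p=P-P.mean(0);q=Q-Q.mean(0)
    a=np.arctan2((p[:,0]*q[:,1]-p[:,1]*q[:,0]).sum(),(p*q).sum())
    R=np.array([[np.cos(a),-np.sin(a)],[np.sin(a),np.cos(a)]]);t=Q.mean(0)-R@P.mean(0)
    return a,R,t,np.linalg.norm(P@R.T+t-Q,axis=1)
E
python3 - <<'E'
from h import *
import pickle
s=pickle.load(open('w_plate.pkl','rb'))
W=np.r_[onz(s,[(455,107),(229,80)],.052),onz(s,[(147,71),(147,257)],.034)][:,:2]
print(W.round(4))
a,R,t,e=rigid([(-.108,.12),(-.108,-.12),(-.108,-.21),(.108,-.21)],W)
print('plate',np.degrees(a),t,e)
c=onz(s,[(313,131),(276,160),(308,242),(349,236)],.045)[:,:2]
print('chips plate frame',((c-t)@R).round(3))
s=pickle.load(open('w_scr.pkl','rb')); f=s['frame']
g=cv2.cvtColor(f,cv2.COLOR_RGB2GRAY)
m=np.zeros_like(g);m[110:235,215:300]=(g[110:235,215:300]>60)*255
n,l,st,ce=cv2.connectedComponentsWithStats(m);print(st)
v=np.hstack([cv2.resize(f[90:250,190:320,::-1],None,fx=3,fy=3),cv2.cvtColor(cv2.resize(m[90:250,190:320],None,fx=3,fy=3),cv2.COLOR_GRAY2BGR)])
cv2.imwrite('pics/sc.png',v)
E
```

```text
[[ 0.4797  0.1859]
 [ 0.4532 -0.0503]
 [ 0.4425 -0.1404]
 [ 0.6577 -0.1638]]
plate -6.351320205829661 [0.57353761 0.05623012] [0.00155651 0.00086067 0.00050042 0.00062951]
chips plate frame [[-0.067 -0.025]
 [-0.031 -0.062]
 [ 0.062 -0.013]
 [ 0.048  0.035]]
[[     0      0    560    420 232048]
 [   215    110     15     22    136]
 [   230    111      3      3      4]
 [   235    110      1      2      2]
 [   237    110      1      1      1]
 [   239    110      1      2      2]
 [   246    110      1      1      1]
 [   248    110      1      1      1]
 [   250    110      1      1      1]
 [   277    111      1      1      1]
 [   289    110      1      1      1]
 [   292    111      1      1      1]
 [   295    111      2      3      3]
 [   298    110      2      1      2]
 [   237    112      1      2      2]
 [   263    112      1      1      1]
 [   286    113      1      1      1]
 [   298    113      1      1      1]
 [   228    114      2      2      3]
 [   237    115      1      1      1]
 [   253    114      1      1      1]
 [   279    114      1      1      1]
 [   
[... 1803 characters left out ...]
      1      1]
 [   221    203      1      1      1]
 [   227    202      1      1      1]
 [   224    205      1      1      1]
 [   223    207      1      1      1]
 [   226    211      2      1      2]
 [   230    210      1      1      1]
 [   226    218      1      1      1]
 [   228    219      1      1      1]
 [   222    220      1      1      1]
 [   224    221      1      1      1]
 [   222    222      1      1      1]
 [   223    224      1      1      1]
 [   225    226      1      1      1]
 [   225    229      1      1      1]
 [   227    230      1      1      1]
 [   222    233      1      1      1]
 [   226    232      1      1      1]
 [   228    233      1      1      1]]
```

View pics/sc.png

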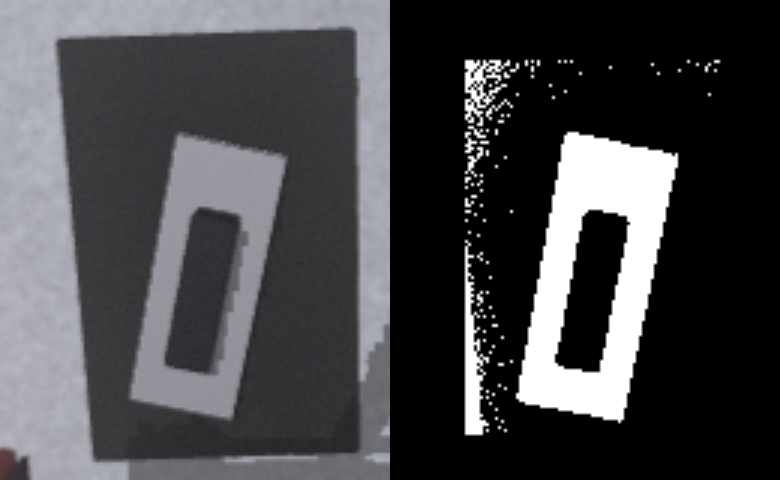

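The crop shows the grey base with its black rib clearly, and the mat corners at crop pixels (57,40), (355,30), (357,452) and (94,460).

```bash
cat >> h.py <<'E'
def find_scraper(s,box=(110,235,215,300)):
    f=s['frame'];g=cv2.cvtColor(f,cv2.COLOR_RGB2GRAY);a,b,c,d=box
    m=np.zeros_like(g);m[a:b,c:d]=(g[a:b,c:d]>75)*255
    m=cv2.morphologyEx(m,cv2.MORPH_OPEN,np.ones((3,3),np.uint8))
    cs,_=cv2.findContours(m,cv2.RETR_EXTERNAL,cv2.CHAIN_APPROX_NONE)
    k=max(cs,key=cv2.contourArea)
    P=onz(s,k[:,0].astype(float),.024)[:,:2].astype(np.float32)
    bx=cv2.boxPoints(cv2.minAreaRect(P)); e=[bx[1]-bx[0],bx[2]-bx[1]]
    L=max(e,key=np.linalg.norm); yaw=np.degrees(np.arctan2(L[1],L[0]))
    yaw=(yaw+90)%180-90
    return bx.mean(0),yaw,[np.linalg.norm(q) for q in e]
def F():
    return np.round(r.sense()['contact_force'],1)
E
python3 - <<'E'
from h import *
import pickle
s=pickle.load(open('w_scr.pkl','rb'))
print(find_scraper(s))
M=onz(s,[(209,103.3),(308.3,100),(309,240.7),(221.3,243.3)],.004)[:,:2]
print('mat',M.round(3),rigid([(-.09,-.06),(-.09,.06),(.09,.06),(.09,-.06)],M))
# look from closer, directly
c,y,_=find_scraper(s)
r.reach([c[0]+.02,c[1],.33],[180,0,180+y]);r.wait(.2)
s=snap('wrist','w_scr2.png');pickle.dump(s,open('w_scr2.pkl','wb'))
print(proj(s,[c[0],c[1],.024]),r.sense()['clock'])
E
```

```text
(array([ 0.54637444, -0.31406808], dtype=float32), np.float32(-11.783554), [np.float32(0.1116518), np.float32(0.04475879)])
mat [[ 0.453 -0.372]
 [ 0.449 -0.254]
 [ 0.627 -0.248]
 [ 0.631 -0.366]] (np.float64(0.03424475819808948), array([[ 0.99941371, -0.03423807],
       [ 0.03423807,  0.99941371]]), array([ 0.54028894, -0.30992603]), array([0.00099394, 0.00094583, 0.00121196, 0.00123667]))
[[274.41843616 181.53674591]] 5.4917
```

```bash
python3 - <<'E'
from h import *
import pickle
c,y=np.array([.5464,-.3141]),-11.8
o=[180,0,180+y]
r.reach([c[0],c[1],.26],o); r.wait(.2); print(F())
r.servo_line([c[0],c[1],.208],speed=.08); print(F())
r.grab(45); r.wait(.3); st=r.sense(); print(st['opening'],st['gripper_force'],st['tcp_pos'].round(4),F())
r.servo_line([c[0],c[1],.275],speed=.1); r.wait(.2); st=r.sense(); print(st['opening'],F(),st['tcp_pos'].round(4),st['clock'])
s=snap('wrist','g1.png')
E
```

```text
[ 0.2 -0.3  1. ]
[ 0.9 -0.7 -0.5]
0.017803435795304204 44.99994456768036 [ 0.5464 -0.3141  0.208 ] [ 0.4 -0.2 -0.3]
0.017790431036965024 [-0.6  0.4 -1.1] [ 0.5463 -0.314   0.2739] 9.275
```

View pics/g1.png

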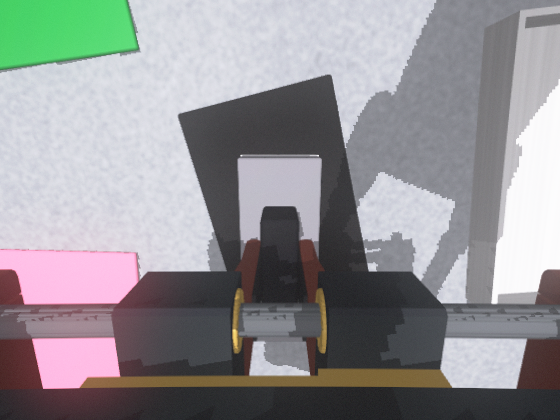

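The scraper is held squarely, with the base edge at row 155 and columns 239–321. Sweeping now.

```bash
cat >> h.py <<'E'
PY=-6.35; PT=np.array([.5735,.0562])
_a=np.radians(PY);PR=np.array([[np.cos(_a),-np.sin(_a)],[np.sin(_a),np.cos(_a)]])
def P2W(x,y): return PR@np.array([x,y])+PT
E
python3 - <<'E'
from h import *
o=[180,0,180+PY]
def edge(tag):
    s=snap('wrist',tag); return s
for i,x in enumerate((-.041,.041)):
    a=P2W(x,.108); b=P2W(x,-.155)
    r.reach([*a,.30],o)
    r.servo_line([*a,.2444],speed=.1); r.wait(.2); print('down',F(),r.sense()['tcp_pos'].round(4))
    r.servo_line([*P2W(x,-.06),.2444],speed=.08); print('mid',F())
    r.servo_line([*b,.2444],speed=.08); print('end',F(),r.sense()['opening'])
    r.wait(.2)
    r.servo_line([*b,.32],speed=.15); edge('lane%d.png'%i)
r.reach([*P2W(-.05,-.06),.42],[180,0,180]); r.reach([.55,-.2,.40],[180,0,180]);r.wait(.2)
print(r.sense()['clock'])
a=snap('wrist')['frame'];b=snap('scene')['frame'][160:310,200:380]
v=np.zeros((420,800,3),np.uint8);v[:,:420]=cv2.resize(a[:,140:],(420,420))
v[:300,424:784]=cv2.resize(b,(360,300));cv2.imwrite('pics/after.png',v[:,:,::-1])
E
```

```text
down [-0.   0.1 -1.3] [0.5447 0.168  0.2442]
mid [ 0.2 -0.8 -1.3]
end [-0.7 -0.1 -0.7] 0.017822882924675595
down [ 0.2  0.1 -1.3] [0.6262 0.1589 0.2444]
mid [-1.   0.7 -1.7]
end [-0.2  0.5 -1.5] 0.017762280949103506
24.6667
```

View pics/after.png

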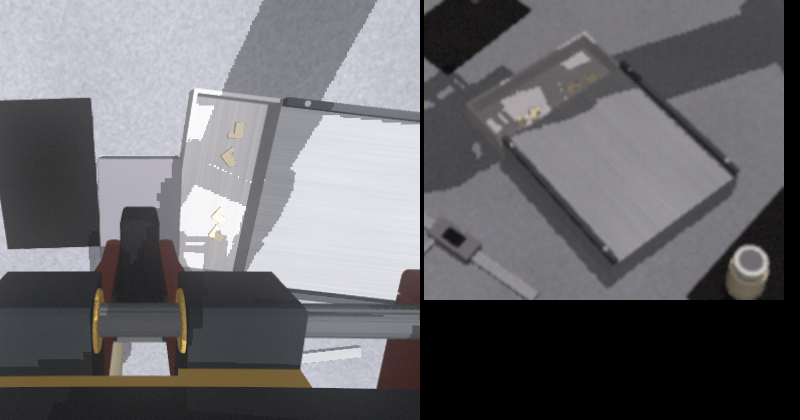

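Both views show the plate clear with all four chips in the tray. Next the scraper goes back on its mat, then I look at the jars.

```bash
python3 - <<'E'
from h import *
import pickle
o=[180,0,181.96]; c=(.5403,-.3099)
r.reach([*c,.27],o); r.servo_line([*c,.214],speed=.1); print(F())
z=.214
while z>.2062:
    z-=.001; r.servo_line([*c,z],speed=.03); f=r.sense()['contact_force'][2]
    if f>3: break
print(z,F())
r.let_go(); r.wait(.3); r.servo_line([*c,.30],speed=.15)
r.reach([.56,-.30,.42],[180,0,180]);r.wait(.1)
s=snap('wrist','w_scr3.png'); print(find_scraper(s,(90,260,200,330)))
r.reach([.57,.32,.42],[180,0,180]); r.wait(.2)
s=snap('wrist','w_jars2.png');pickle.dump(s,open('w_jars2.pkl','wb'));print(r.sense()['clock'])
q=proj(s,[[.575,.283,.06],[.572,.367,.06],[.461,.363,.06]]);print(q)
u0,v0=(q.min(0)-60).astype(int).clip(0);u1,v1=(q.max(0)+60).astype(int)
print(u0,v0)
cv2.imwrite('pics/jarcrop.png',cv2.resize(s['frame'][v0:v1,u0:u1,::-1],None,fx=3,fy=3)[:600,:800])
E
```

```text
[ 0.3 -0.2 -1.4]
0.206 [-1.2  1.2  6.5]
(array([ 0.5498697 , -0.31745696], dtype=float32), np.float32(-0.019889832), [np.float32(0.20328794), np.float32(0.16542621)])
33.6
[[246.11289426 197.04032678]
 [321.76718949 194.33821654]
 [321.71409532  86.97238695]]
186 26
```

View pics/jarcrop.png

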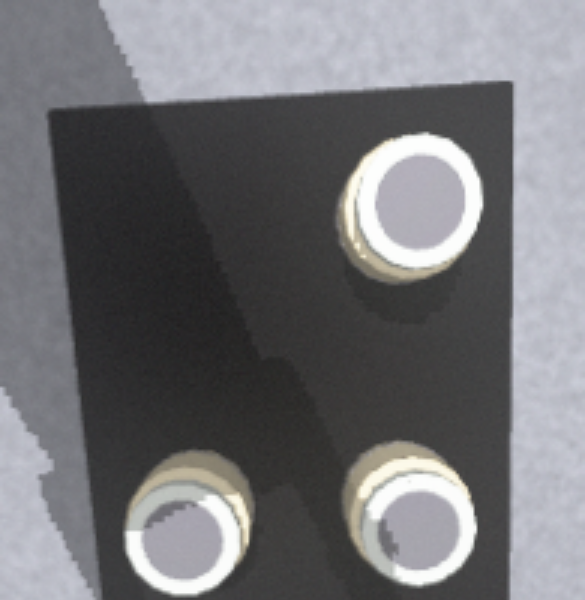

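The crop shows three caps on the mat, with centres at crop pixels (420,201), (183,537) and (417,526), which are image pixels (326,93), (247,205) and (325,201). Now an automatic finder and the scraper check.

```bash
cat >> h.py <<'E'
def find_caps(s,z,box,rng=(17,25),n=4):
    a,b,c,d=box
    g=cv2.resize(cv2.cvtColor(s['frame'],cv2.COLOR_RGB2GRAY)[a:b,c:d],None,fx=3,fy=3,interpolation=cv2.INTER_CUBIC)
    C=cv2.HoughCircles(cv2.GaussianBlur(g,(5,5),1.2),cv2.HOUGH_GRADIENT,1,90,param1=160,param2=22,minRadius=rng[0]*3,maxRadius=rng[1]*3)
    if C is None: return np.zeros((0,3)),np.zeros((0,2))
    C=C[0][:n]; px=np.c_[(C[:,0]+.5)/3-.5+c,(C[:,1]+.5)/3-.5+a,C[:,2]/3]
    return px,onz(s,px[:,:2],z)[:,:2]
def look_jars():
    r.reach([.57,.32,.42],[180,0,180]); r.wait(.2); return r.snapshot('wrist')
E
python3 - <<'E'
from h import *
import pickle
s=pickle.load(open('w_jars2.pkl','rb'))
px,X=find_caps(s,.069,(26,258,195,365)); print(px.round(1),X.round(4))
print('hand',onz(s,[(326,93),(247,205),(325,201.3)],.069).round(4))
f=cv2.imread('pics/w_scr3.png'); g=cv2.cvtColor(f,cv2.COLOR_BGR2GRAY)
cv2.imwrite('pics/x.png',cv2.resize(f[80:260,180:340],None,fx=3,fy=3))
E
```

```text
[[325.2  94.8  24.8]
 [246.8 204.5  19.3]
 [325.2 202.2  18.4]] [[0.4693 0.3656]
 [0.5814 0.2845]
 [0.5788 0.3698]]
hand [[0.4676 0.3663 0.069 ]
 [0.5819 0.2847 0.069 ]
 [0.5778 0.3695 0.069 ]]
```

View pics/x.png

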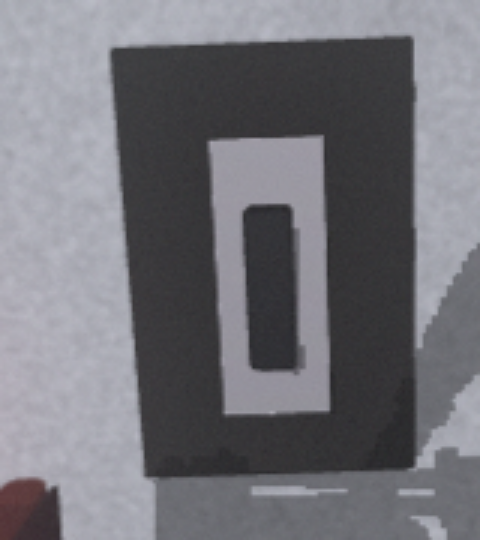

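The scraper lies flat in the middle of its mat. Picking the first jar.

```bash
cat >> h.py <<'E'
def pick_place(c,slot):
    o=[180,0,90]
    r.reach([*c,.29],o); r.servo_line([*c,.207],speed=.12); f0=F()
    r.grab(40); r.wait(.2); st=r.sense(); print('grip',st['opening'],f0,F())
    if st['opening']<.044: return False
    r.servo_line([*c,.33],speed=.15); w=P2W(*slot)
    r.reach([*w,.33],o); print('carry',r.sense()['opening'])
    r.servo_line([*w,.248],speed=.12); z=.248;f=0
    while z>.232 and f<2.5:
        z-=.001; r.servo_line([*w,z],speed=.03); f=r.sense()['contact_force'][2]
    print('placed z',z,F(),r.sense()['opening'])
    r.let_go(); r.wait(.2); r.servo_line([*w,.33],speed=.2)
    print('clock',r.sense()['clock']); return True
E
python3 - <<'E'
from h import *
s=look_jars();px,X=find_caps(s,.069,(26,258,195,365),(17,22)); print(px.round(1),X.round(4))
i=np.argmin(np.linalg.norm(X-[.5819,.2847],axis=1))
print(pick_place(X[i],(0,-.075)))
s=look_jars();cv2.imwrite('pics/j1.png',s['frame'][:,:,::-1])
px,X=find_caps(s,.069,(26,258,195,365),(17,22)); print(px.round(1),X.round(4))
E
```

```text
[[323.8 201.5  19.5]
 [321.5  97.8  21.1]
 [247.5 202.5  20.7]] [[0.5776 0.369 ]
 [0.4716 0.3627]
 [0.5787 0.2861]]
grip 0.04715116013945058 [-0.5  0.   0.4] [1.3 0.1 0.9]
carry 0.047129900163666257
placed z 0.242 [-3.8  0.4  5.8] 0.04708420611749847
clock 43.25
True
[[325.8 202.2  18.5]
 [324.8  95.8  18.9]] [[0.5787 0.3699]
 [0.4702 0.3649]]
```

View pics/j1.png

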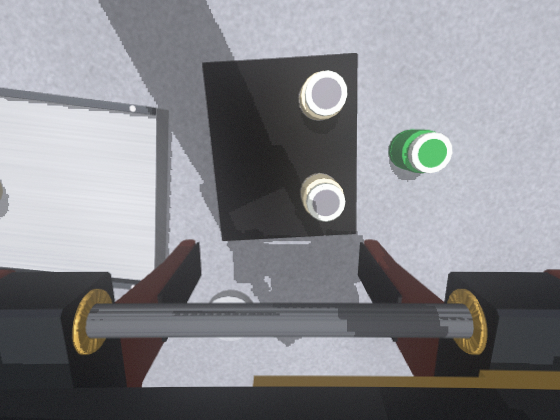

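The two remaining jars stand where they were, at (325,201) and (324,95), and the first jar has left the mat. Continuing with the others.

```bash
python3 - <<'E'
from h import *
s=look_jars();px,X=find_caps(s,.069,(26,258,195,365),(17,22)); print(X.round(4))
i=np.argmin(np.linalg.norm(X-[.578,.3695],axis=1)); print(np.linalg.norm(X[i]-[.578,.3695]))
assert np.linalg.norm(X[i]-[.578,.3695])<.005
assert pick_place((X[i]+[.578,.3695])/2,(0,0))
s=look_jars();px,X=find_caps(s,.069,(26,258,195,365),(17,22)); print(px.round(1),X.round(4))
d=np.linalg.norm(X-[.468,.366],axis=1);i=np.argmin(d); assert d[i]<.006
assert pick_place((X[i]+[.468,.366])/2,(0,.075))
r.reach([.60,.05,.45],[180,0,180]); r.wait(.2)
s=snap('wrist','p1.png');
for z in(.106,): print(proj(s,[[*P2W(0,y),z] for y in(-.075,0,.075)]))
E
```

```text
[[0.5758 0.3675]
 [0.471  0.363 ]]
0.0029911144784489935
grip 0.04737915054098613 [-0.  -0.2  0.9] [ 0.9 -0.3  0.7]
carry 0.04772685783448551
placed z 0.242 [-1.8 -0.3  5.6] 0.04736560538024495
clock 54.5833
[[320.2  99.2  21.8]] [[0.4732 0.3602]]Traceback (most recent call last):
  File "<stdin>", line 7, in <module>
AssertionError
```

```bash
cat >> h.py <<'E'
def cap_mask(s,box,z=.069):
    a,b,c,d=box; f=s['frame'][a:b,c:d].astype(int)
    m=((f.min(2)>120)&(f.max(2)-f.min(2)<22)).astype(np.uint8)*255
    m=cv2.morphologyEx(m,cv2.MORPH_OPEN,np.ones((3,3),np.uint8))
    out=[]
    for k in cv2.findContours(m,cv2.RETR_EXTERNAL,cv2.CHAIN_APPROX_NONE)[0]:
        if cv2.contourArea(k)<300: continue
        (u,v),q=cv2.minEnclosingCircle(k); out.append([u+c,v+a,q,*onz(s,[(u+c,v+a)],z)[0,:2]])
    return np.array(out)
E
python3 - <<'E'
from h import *
import pickle
s=r.snapshot('wrist'); print(cap_mask(s,(68,235,215,352)).round(4))
print(cap_mask(pickle.load(open('w_jars2.pkl','rb')),(68,235,225,352)).round(4))
E
```

```text
[[324.1591  92.2549  23.4737   0.4668   0.3641]]
[[2.466887e+02 2.047815e+02 1.969630e+01 5.817000e-01 2.844000e-01]
 [3.245000e+02 1.995000e+02 2.127210e+01 5.758000e-01 3.689000e-01]
 [3.246471e+02 9.261420e+01 2.306800e+01 4.673000e-01 3.650000e-01]]
```

The jar has not moved: the mask gives (0.467, 0.364), so the shift came from the circle fit.

```bash
python3 - <<'E'
from h import *
assert pick_place(np.array([.4675,.3655]),(0,.075))
r.reach([.60,.05,.45],[180,0,180]); r.wait(.2)
s=snap('wrist','p1.png');
print(proj(s,[[*P2W(0,y),.104] for y in(-.075,0,.075)]),r.sense()['clock'])
E
```

```text
grip 0.0474152805971086 [ 0.9  0.3 -0.6] [ 0.2 -0.1  1.2]
carry 0.04737030196141838
placed z 0.242 [-2.7 -0.6  5.5] 0.047624473635097295
clock 65.125
[[212.43748232 162.86015013]
 [284.48828301 170.95582862]
 [355.627323   178.84634873]] 66.8833
```

View pics/p1.png

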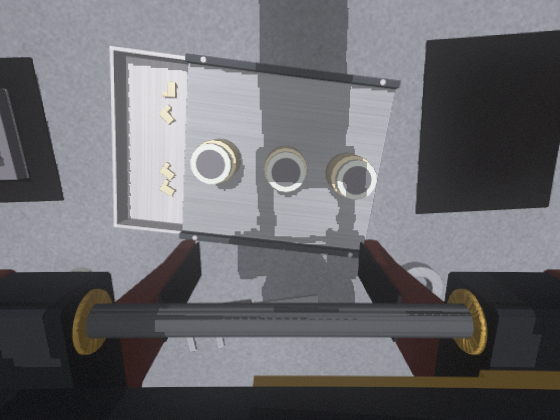

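All three jars stand on the plate, with caps at (211,163), (286,170) and (356,178), which matches the predicted pixels. Pressing the caps now.

```bash
python3 - <<'E'
from h import *
r.grab(20); r.wait(.2); print(r.sense()['opening'])
for y in(-.075,0,.075):
    w=P2W(0,y); o=[180,0,90]
    r.reach([*w,.315],o); r.servo_line([*w,.291],speed=.1); r.wait(.2); z=.291;L=[]
    while z>.275:
        z-=.0005; r.servo_line([*w,z],speed=.02); st=r.sense(); f=st['contact_force'][2]; L.append((round(z*1e3,1),round(f,1),round(st['tcp_pos'][2]*1e3,1)))
        if f>30: break
    r.wait(.2); print(y,L[-14:],F())
    r.servo_line([*w,.32],speed=.1)
r.let_go(); r.reach([.60,.05,.45],[180,0,180]); r.wait(.2)
snap('wrist','p2.png'); s=snap('scene'); r.reach([.30,.40,.45],[180,0,150]); r.wait(.2); s=snap('scene','sc2.png')
a=cv2.imread('pics/p2.png')[40:260,60:480]; b=cv2.imread('pics/sc2.png')[150:360,180:470]
v=np.zeros((400,800,3),np.uint8); v[:209,:399]=cv2.resize(a,(399,209)); v[:290,400:]=cv2.resize(b,(400,290)); cv2.imwrite('pics/fin.png',v)
print(r.sense()['clock'])
E
```

```text
0.00027474157108661697
-0.075 [(281.5, np.float64(9.0), np.float64(283.2)), (281.0, np.float64(9.1), np.float64(282.7)), (280.5, np.float64(9.1), np.float64(282.2)), (280.0, np.float64(8.0), np.float64(281.7)), (279.5, np.float64(8.1), np.float64(281.2)), (279.0, np.float64(8.6), np.float64(280.7)), (278.5, np.float64(9.9), np.float64(280.3)), (278.0, np.float64(10.9), np.float64(280.4)), (277.5, np.float64(12.9), np.float64(280.4)), (277.0, np.float64(15.4), np.float64(280.3)), (276.5, np.float64(16.1), np.float64(280.3)), (276.0, np.float64(18.1), np.float64(280.3)), (275.5, np.float64(19.9), np.float64(280.3)), (275.0, np.float64(21.4), np.float64(280.3))] [-7.8  0.9 22.1]
0 [(281.5, np.float64(8.6), np.float64(283.4)), (281.0, np.float64(8.3), np.float64(282.9)), (280.5, np.float64(8.1), np.float64(282.3)), (280.0, np.float64(8.6), np.float64(281.8)), (279.5, np.float64(8.8), np.float64(281.3)), (279.0, np.float64(8.3), np.float64(280.8)), (278.5, np.float64(8.1), np.float64(280.3)), (278.0, np.float64(10.7), np.float64(280.3)), (277.5, np.float64(12.1), np.float64(280.3)), (277.
[... 209 characters left out ...]
loat64(280.3))] [-7.9 -0.4 21.7]
0.075 [(281.5, np.float64(8.1), np.float64(283.5)), (281.0, np.float64(8.9), np.float64(282.9)), (280.5, np.float64(9.3), np.float64(282.4)), (280.0, np.float64(8.8), np.float64(281.9)), (279.5, np.float64(9.2), np.float64(281.4)), (279.0, np.float64(8.4), np.float64(280.9)), (278.5, np.float64(8.6), np.float64(280.4)), (278.0, np.float64(9.9), np.float64(280.4)), (277.5, np.float64(12.2), np.float64(280.3)), (277.0, np.float64(13.3), np.float64(280.3)), (276.5, np.float64(16.1), np.float64(280.4)), (276.0, np.float64(17.5), np.float64(280.4)), (275.5, np.float64(18.9), np.float64(280.3)), (275.0, np.float64(20.8), np.float64(280.4))] [-6.7 -1.6 20.9]
103.825
```

View pics/fin.png

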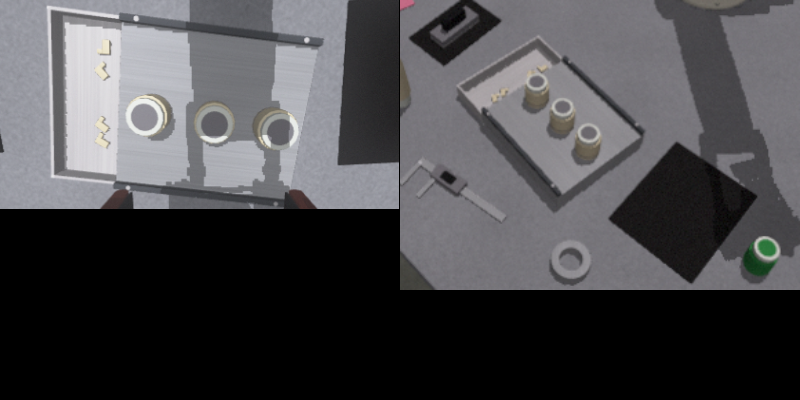

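All three caps stopped hard at a height of about 58 mm. The final views show the three jars upright, four chips in the tray, the scraper on its mat and the calliper and ring gauge undisturbed.

```bash
python3 -c "
from station import r
print(r.hand_in())"
```

```text
the job is handed in; nothing more can be done
None
```

The job is handed in at about 104 s on the robot clock: all four chips are in the tray, the scraper is flat on its mat, and the three jars stand upright on the plate with their caps pressed to the hard stop.

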